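Clip a sample tube into the vortex mixer's holder

ROBOT

A 6-joint arm with a two-finger parallel gripper is mounted at the origin on the work surface. World frame = base frame: x ahead of the robot, y to its left, z up, the work surface at z = 0. Lengths are in m, angles in rad, forces in N, time in s.
With the tool pointing down it reaches from about 0.4 to 0.925 m from the base axis. Payload 3.4 kg.
Tool frame: the origin (TCP) lies at the very end of the fingers, on their centre line; the grasp point (between the pads) lies 19 mm behind it; x points along the fingers, y is the direction in which the jaws open and shut, and the axes are right-handed (so a half turn about x gives the same grasp; the last joint's range is limited). The gripper opens to 85 mm and grips with 20 to 120 N. Pads are 22 mm wide; open, the fingers measure 114 mm over their backs; the gripper's body (76 mm by 85 mm) begins 54 mm behind the grasp point. The pads swing forward as they close: fully open they stand 13 mm farther back than shut.
Start: joints at [-1.298, 0.307, 1.506, -0, 1.328, -0.073], TCP at [0.195, -0.541, 0.231] pointing down, gripper open.
Joint ranges: [-3.12, 3.12], [-1.05, 2.28], [0.14, 2.33], [-1.42, 4.57], [0.1, 2.73], [-2.68, 2.68]. Speed limits (rad/s): [2.57, 2.57, 3.14, 3.14, 3.14, 3.14].

INTERFACE

Orientations are given as [roll, pitch, yaw] about the fixed x, y, z axes, in that order (R = Rz(yaw) Ry(pitch) Rx(roll)).
In Python, from cell import bot, optics, spotter gives the robot as it stands. The module is installed in compiled form; this text tells all that it offers. Calls block until the motion is done:
- bot.goto(position, orientation): joint-space move of the TCP to a pose.
- bot.servo_line(position, frame=None, rate=0.15, until_force=None): straight line of the TCP; frame=None keeps the orientation; rate is the mean speed in m/s. With until_force (N) it stops when the force on the tool has changed by that much, and returns True; else False.
- bot.set_joints(angles): joint-space move.
- bot.set_gripper(opening, effort=None): finger opening in m; effort is the grip in N (None keeps the last); returns when the fingers have stopped.
- bot.pause(seconds).
- bot.ik(position, orientation): joint angles nearest the present ones, or None.
- bot.state(): the state.
- optics.grab_frame(name): name is "scene" or "top" or "wrist"; returns a dict with "color" (384x512x3 uint8, blue, green, red), "K" (3x3 intrinsics, pixels), "pose" (4x4, takes a point from camera to world coordinates); the wrist camera has in their place "hand_eye" (4x4, takes a point from camera to tool coordinates, whose origin is the TCP and whose axes are the tool frame's). Camera axes: x right, y up, looking along -z (the intrinsics and any distortion apply to the point x, -y, -z); pixel columns grow to the right and rows downward; lengths in m; the calibration is good to about 2 mm. A picture is of the moment at which its call begins: read the wrist's pose just before it. There is no depth.
A pose or a line that the arm cannot do raises bot.Unreachable and nothing moves.
- bot.close_job(): hands the job in, once; it reports no verdict.
Trained networks look in the newest picture that a camera, given by its name, has taken for a name from the list of things; names that differ only in an ending like _2 or _b are one class to them, and where a whole thing is asked for, a point or a joint stands for the part that bears it (a point fixed in the world has none). Each returns a list of dicts, best first, with "confidence" (0 to 1); they miss things now and then, are a little off and sometimes report something else, mostly with a low value. They report only what shows in the picture. A call takes as long as a camera call. They do not tell look-alikes from the thing itself.
- spotter.masks_of(name, camera): "pixels" (384x512 bool, what is visible of it).
- spotter.place_of(name, camera): "position" ([x, y, z] in m, in world coordinates, good to about 4 mm: a listed point, or the origin of a listed thing).
The state is a dict: "t": time; "joint_pos": joint angles; "joint_vel": joint speeds; "effort": joint torques, N m; "eef_pos": TCP position; "tool_rot": TCP orientation; "contact_force": force on the tool from outside, world axes, zero at the start; "torque": the same for the moment, N m; "width": finger opening in m.
Only numpy, scipy, OpenCV 4.12 (cv2) and the standard library are available. Lean on these libraries where they do the work, as an engineer would, in place of code of your own. Each camera call takes 0.05 s, during which the arm holds its last target.

TASK

Take the larger capped tube off the rack and load it on the mixer: pressed down until both spring clips have snapped around it and it lies fully home, and slid along so that its cap bears against the clip beside it; let go of it there. Press and push with care, so that the mixer's sprung head never runs onto its stops, and leave the other things on the bench where they are.

Things in the scene. Friction and masses are not known exactly. Their poses are not given: they have to be found in the camera images.
- tube_centre (a point): Centre of the larger tube, half-way along, on its axis: white conical-bottomed centrifuge tube, 30 mm diameter, 117 mm long over all, about 60 g, grey ribbed screw cap 35 mm across and 14 mm long. Its y axis points along the tube to the cap; the straight part spans y = -43 to +44.5 mm. It lies level in the rack's V notches, axis 53 mm above the bench.
- tube_shoulder (a point): The same tube: point on its axis at the underside of its cap, 44.5 mm from tube_centre towards the cap (same axes).
- mixer: Vortex mixer, white case 160 x 120 mm and 100 mm high, fixed; dial and switch on its front (-x). Origin under its centre, z up. On top, a sprung rubber mount carries a metal plate (96 mm along y, 46 mm along x, top 132 mm above the bench) with two spring clips, one at each end of the plate, that hold a tube lying along y.
- seat (a point): Where the axis of a seated tube runs, mid-way between the clips, 166 mm above the bench (for the head at rest). Mixer's axes, y along the tube. The cap may be at either end (+y or -y). When the cap bears on its clip, tube_shoulder is 39 mm from here and tube_centre 5.5 mm from here, on the side away from the cap.
- clip_pos (a point): Middle of the clip at the +y end, on the seated tube's axis, 33 mm from seat. Each clip is 12 mm wide along y (outer face 39 mm from seat, 54 mm free between the two): a black V saddle and a pair of steel fingers, lips 22 mm apart, flared tips 21 mm above the axis. The cap does not fit into a clip: keep about 10 mm between cap and clip while pressing in.
- clip_neg (a point): Middle of the clip at the -y end, as clip_pos. Snapping the tube into both clips takes 10 to 15 N in all; it gives way once its axis is some 15 mm above its seated height over the head, and is then drawn down. Held by both clips it slides along y under about 5 to 10 N and stays where it is left.
- head_sink (a joint): How far the clip head is pushed down on its mount (m): 0 at rest, stop at 0.016; it gives about 1.1 N per mm and comes back.
- head (a joint): How far the clip head is pushed sideways along the mixer's y (m): 0 at rest, stops at +-0.016; it gives about 1.0 N per mm and comes back, taking a tube in the clips with it.
- rack: Grey horizontal tube rack, 176 x 78 mm, fixed; two places 45 mm either side of its middle along its x, tubes lying along its y. Each place has two V notches 30 mm either side of the middle, 6 mm thick, sides up to 45 mm high; 6 mm base plate. Origin under its centre.
- small_tube_centre (a point): Centre of the thinner tube in the rack's other place: 17 mm diameter, 120 mm long, grey cap 21 mm across; to be left there.
- flask: Conical glass flask, 82 mm wide, 122 mm high, origin under its centre; to be left alone.
- beaker: Glass beaker, 68 mm wide, 90 mm high, origin under its centre; to be left alone.
- tipbox: Blue pipette-tip box with a yellow top, 85 x 120 mm, 60 mm high, origin under its centre; to be left alone.
Not all that is in view belongs to the job. What is shaped like the part that bears tube_centre but green or purple is not meant.

How it is judged:
At the end, for the whole second after the job is handed in: the tube lies fully home in both clips (axis within 2 mm of its seat in height, 2.5 mm sideways, 0.05 rad) with its cap against either clip (cap underside 37 to 41 mm from the middle of the holder; the clip's face is at 39 mm) (x of tube_centre in the frame of seat between -0.0025 and 0.0025 m and z of tube_centre in the frame of seat between -0.002 and 0.002 m and angle between the y axis of tube_centre and the y axis of seat, either way round below 0.05 rad and y of tube_centre in the frame of seat between -0.012 and 0.012 m and (y of tube_shoulder in the frame of seat between 0.037 and 0.041 m or y of tube_shoulder in the frame of seat between -0.041 and -0.037 m)); the robot touches nothing.
It fails at once if the mixer's head is driven down onto its stop (value of joint head_sink above 0.0155 m).
It fails at once if the mixer's head is pushed sideways onto a stop (value of joint head above 0.0155 m or value of joint head below -0.0155 m).
It fails at once if the thinner tube, flask, beaker or tip box is moved by more than 20 mm (distance of any of small_tube_centre, flask, beaker, tipbox from where it was at the start of the episode above 0.02 m).
It also fails if it takes over 72 s, if anything falls off the work surface, if the arm or the gripper's body presses on something with over 40 N, if the wrist force passes 120 N, or if a joint passes its speed limit or range.

## Working session

There is one attempt and no reset: what is moved stays moved. The work goes in short steps, each a Python script; the robot and the scene stay as the last script left them, time stands still between calls to the robot, and variables do not carry over. Pictures are saved under pics/ and viewed, and the job is handed in when it is done.

```bash
mkdir -p pics; ls; python3 - <<'E'
from cell import bot, optics, spotter
import cv2
for n in ["scene","top","wrist"]:
    f=optics.grab_frame(n); cv2.imwrite(f"pics/{n}0.png",f["color"]); print(n,f["K"].round(1).tolist(),[ (k,v.round(3).tolist()) for k,v in f.items() if k in("pose","hand_eye","dist")],f.keys())
    for t in ["tube_centre","tube_shoulder","mixer","seat","clip_pos","clip_neg","rack","small_tube_centre","flask","beaker","tipbox"]:
        if n=="wrist": continue
        print(n,t,[(p["position"],round(p["confidence"],2)) for p in spotter.place_of(t,n)][:4])
print(bot.state())
E
```

```text
pics
scene [[412.9, 0.0, 256.2], [0.0, 412.9, 180.0], [0.0, 0.0, 1.0]] [('pose', [[0.37, -0.702, 0.609, 1.265], [0.929, 0.287, -0.234, -0.296], [-0.011, 0.652, 0.758, 0.97], [0.0, 0.0, 0.0, 1.0]])] dict_keys(['color', 'K', 'pose'])
scene tube_centre [([0.6662, -0.3372, 0.0162], 0.87), ([0.4458, -0.4193, 0.0183], 0.81), ([0.4902, -0.0995, 0.0199], 0.65), ([0.5357, -0.2592, 0.0512], 0.57)]
scene tube_shoulder [([0.6884, -0.2942, 0.0169], 0.88), ([0.5392, -0.2161, 0.0525], 0.8)]
scene mixer [([0.5485, 0.1928, 0.0017], 0.83)]
scene seat [([0.5473, 0.1877, 0.1647], 0.67)]
scene clip_pos [([0.4875, -0.2605, 0.0007], 0.74), ([0.5518, 0.2204, 0.1686], 0.73)]
scene clip_neg [([0.5438, 0.1553, 0.1679], 0.57)]
scene rack []
scene small_tube_centre [([0.4467, -0.2642, 0.0434], 0.68)]
scene flask [([0.7565, 0.0112, 0.0025], 0.55)]
scene beaker [([0.7389, -0.1917, 0.0031], 0.78)]
scene tipbox [([0.7381, 0.2034, -0.001], 0.84)]
top [[354.2, 0.0, 259.7], [0.0, 354.2, 191.5], [0.0, 0.0, 1.0]] [('pose', [[-0.012, 0.993, -0.119, 0.469], [-1.0, -0.011, 0.007, -0.061], [0.006, 0.119, 0.993, 0.996], [0.0,
[... 1079 characters left out ...]
0.0, 1.0]])] dict_keys(['color', 'K', 'hand_eye'])
{'t': 1.25, 'joint_pos': array([-1.29848214e+00,  3.06769279e-01,  1.50642253e+00,  2.29691699e-05,
        1.32838214e+00, -7.35120888e-02]), 'joint_vel': array([ 0.00120332, -0.00206486,  0.00146074, -0.0004747 , -0.00232794,
       -0.00055565]), 'effort': array([ 2.69905315e-03, -4.57496274e+01, -2.52334338e+01,  9.67852111e-05,
        1.06599255e-03, -1.20793359e-05]), 'eef_pos': array([ 0.19488789, -0.5409638 ,  0.231314  ]), 'tool_rot': array([ 2.36996435,  1.57076722, -0.42580755]), 'contact_force': array([ 0.17838514, -0.31106185, -0.04821287]), 'torque': array([-0.00146052, -0.03723698,  0.03365101]), 'width': 0.08528764043168521}
```

View pics/scene0.png

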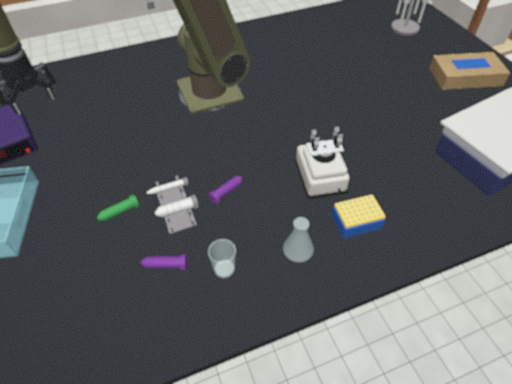

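View pics/top0.png

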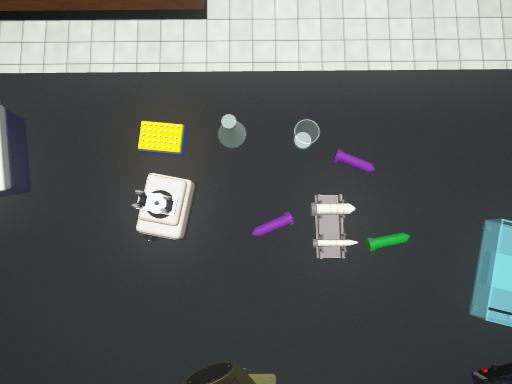

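```bash
python3 - <<'E'
import cv2
a=cv2.imread('pics/top0.png')
cv2.imwrite('pics/crop_top.png',cv2.resize(a[110:260,250:450],None,fx=4,fy=4,interpolation=cv2.INTER_CUBIC)[:600,:800])
cv2.imwrite('pics/crop_mix.png',cv2.resize(a[95:245,95:295],None,fx=4,fy=4,interpolation=cv2.INTER_CUBIC)[:600,:800])
E
```

```text
(no output)
```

View pics/crop_top.png

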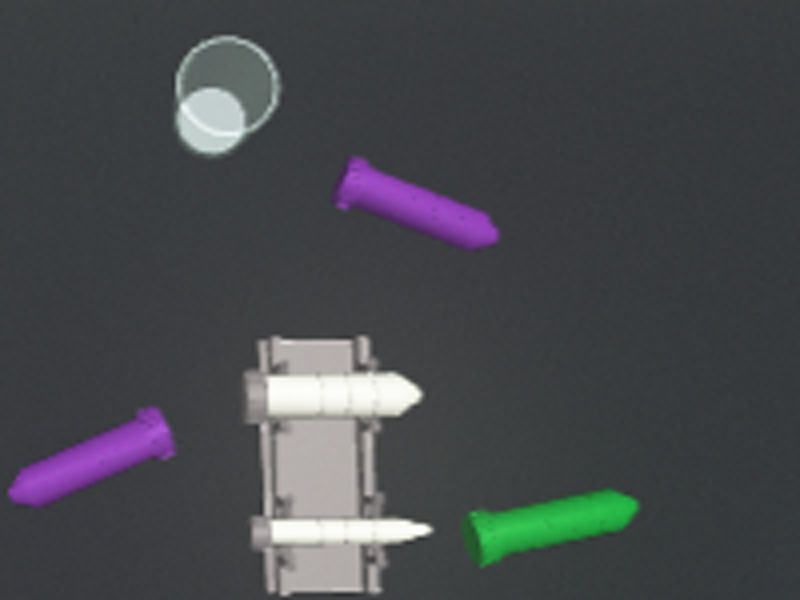

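View pics/crop_mix.png

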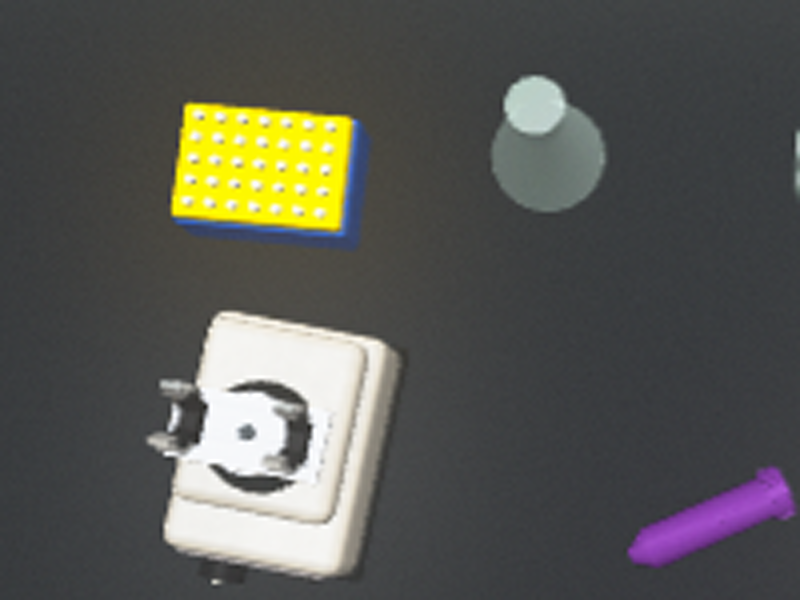

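Candidates in the top view: the white tube with the grey cap at (333,209); the thin white tube at (335,243); and the purple and green look-alikes at (272,224), (355,161) and (390,241). The thick white one in the rack fits the description. It is 30 mm across with its axis at z≈0.052, and its cap points left, which is +y. The enlarged crop confirms this. The mixer's clips are at about (140,200) and (167,205). Next I'll take closer wrist views.

```bash
cat > h.py <<'E'
from cell import bot, optics, spotter
import numpy as np, cv2
from scipy.spatial.transform import Rotation as Rn
def down(yaw): # jaw dir = (-sin yaw, cos yaw)
    return [0.0,np.pi/2,yaw]
def toolT():
    s=bot.state(); T=np.eye(4)
    T[:3,:3]=Rn.from_euler('xyz',s['tool_rot']).as_matrix(); T[:3,3]=s['eef_pos']; return T
def wrist(fn):
    T=toolT(); f=optics.grab_frame('wrist'); C=T@f['hand_eye']; cv2.imwrite(fn,f['color']); return f,C
def pix2plane(uv,K,C,z):
    d=np.array([(uv[0]-K[0,2])/K[0,0],-(uv[1]-K[1,2])/K[1,1],-1.]); d=C[:3,:3]@d
    return C[:3,3]+d*(z-C[2,3])/d[2]
def proj(P,K,C):
    q=C[:3,:3].T@(np.asarray(P)-C[:3,3]); return np.array([K[0,2]-K[0,0]*q[0]/q[2],K[1,2]+K[1,1]*q[1]/q[2]])
E
python3 - <<'E'
from h import *
for y in (-np.pi/2,np.pi/2):
    for p,dy in (([0.537,-0.26,0.25],0),([0.547,0.187,0.25],-0.16)):
        q=bot.ik(p,down(y+dy)); print(y,p,None if q is None else q)
E
```

```text
-1.5707963267948966 [0.537, -0.26, 0.25] [-5.21694219e-01  3.23805886e-01  1.43181967e+00 -4.44089210e-16
  1.38596710e+00 -5.21694219e-01]
-1.5707963267948966 [0.547, 0.187, 0.25] [ 2.56343944e-01  2.97628988e-01  1.47132488e+00 -4.44089210e-16
  1.37263879e+00  4.16343944e-01]
1.5707963267948966 [0.537, -0.26, 0.25] [-0.52169422  0.32380589  1.43181967  0.          1.3859671   2.61989843]
1.5707963267948966 [0.547, 0.187, 0.25] None
```

```bash
python3 - <<'E'
from h import *
np.set_printoptions(precision=4,suppress=True)
bot.goto([0.537,-0.27,0.25],down(-np.pi/2)); 
f,C=wrist('pics/w1.png'); np.savez('w1.npz',K=f['K'],C=C)
for n in ('tube_centre','tube_shoulder','rack'): print(n,[(p['position'],p['confidence']) for p in spotter.place_of(n,'wrist')][:3])
m=[x for x in spotter.masks_of('tube_centre','wrist')]
np.save('m1.npy',np.array([x['pixels'] for x in m])); print([ (x['confidence'],x['pixels'].sum()) for x in m])
bot.goto([0.547,0.16,0.33],down(-np.pi/2-0.16))
f,C=wrist('pics/w2.png'); np.savez('w2.npz',K=f['K'],C=C)
for n in ('mixer','seat','clip_pos','clip_neg'): print(n,[(p['position'],p['confidence']) for p in spotter.place_of(n,'wrist')][:3])
print(bot.state()['t'],bot.state()['contact_force'])
E
```

```text
tube_centre [([0.6728, -0.334, 0.0166], 0.97), ([0.4437, -0.4189, 0.0137], 0.73), ([0.531, -0.2618, 0.0499], 0.72)]
tube_shoulder [([0.4365, -0.3756, 0.0188], 0.96), ([0.5304, -0.2173, 0.0522], 0.94), ([0.5134, -0.1429, 0.0161], 0.78)]
rack [([0.4905, -0.2596, -0.0025], 0.69)]
[(0.86, np.int64(2112)), (0.85, np.int64(2318)), (0.82, np.int64(1513)), (0.72, np.int64(1795))]
mixer [([0.5478, 0.1884, 0.0012], 0.97)]
seat [([0.5491, 0.1892, 0.1628], 0.84)]
clip_pos []
clip_neg [([0.5435, 0.1587, 0.1654], 0.89)]
4.9667 [ 0.9381  0.8547 -0.2513]
```

View pics/w1.png

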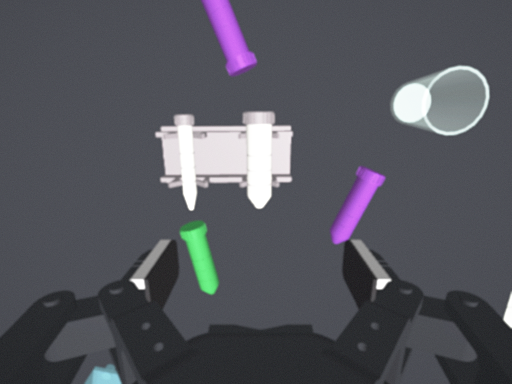

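View pics/w2.png

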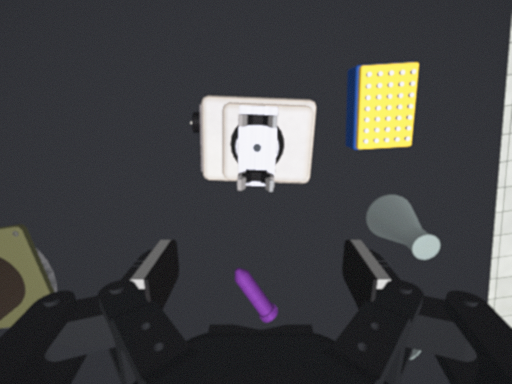

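```bash
python3 - <<'E'
from h import *
np.set_printoptions(precision=4,suppress=True)
a=cv2.imread('pics/w1.png'); d=np.load('w1.npz'); K,C=d['K'],d['C']
# white rows edges
g=cv2.cvtColor(a,cv2.COLOR_BGR2HSV)
for r in (130,140,150,160,170,180,190,200):
    row=a[r,225:300].min(1).astype(int); w=np.where(row>200)[0]
    if len(w): 
        c=(w[0]+w[-1])/2+225; print(r,w[0]+225,w[-1]+225,pix2plane((c,r),K,C,0.053))
cv2.imwrite('pics/c1.png',cv2.resize(a[100:220,150:300],None,fx=5,fy=5,interpolation=cv2.INTER_CUBIC))
b=cv2.imread('pics/w2.png'); d=np.load('w2.npz'); K,C=d['K'],d['C']
yaw=-0.16; 
big=cv2.resize(b[90:200,190:325],None,fx=5,fy=5,interpolation=cv2.INTER_CUBIC)
cv2.imwrite('pics/c2.png',big)
a=np.zeros(0)
E
```

```text
130 225 284 [ 0.5297 -0.2221  0.053 ]
140 225 290 [ 0.5332 -0.2338  0.053 ]
150 225 289 [ 0.5325 -0.2458  0.053 ]
160 225 289 [ 0.5325 -0.2581  0.053 ]
170 225 289 [ 0.5324 -0.2706  0.053 ]
180 225 290 [ 0.533  -0.2833  0.053 ]
190 248 270 [ 0.5348 -0.2964  0.053 ]
200 251 267 [ 0.5348 -0.3097  0.053 ]
```

View pics/c1.png

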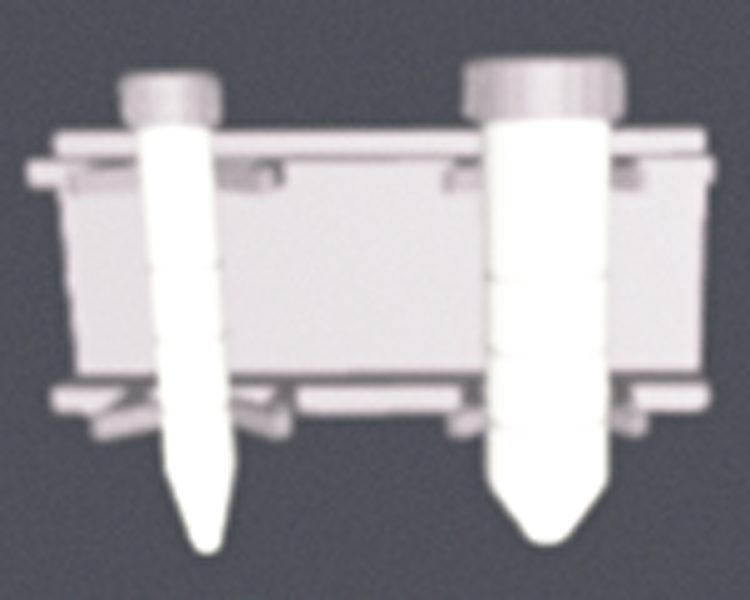

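View pics/c2.png

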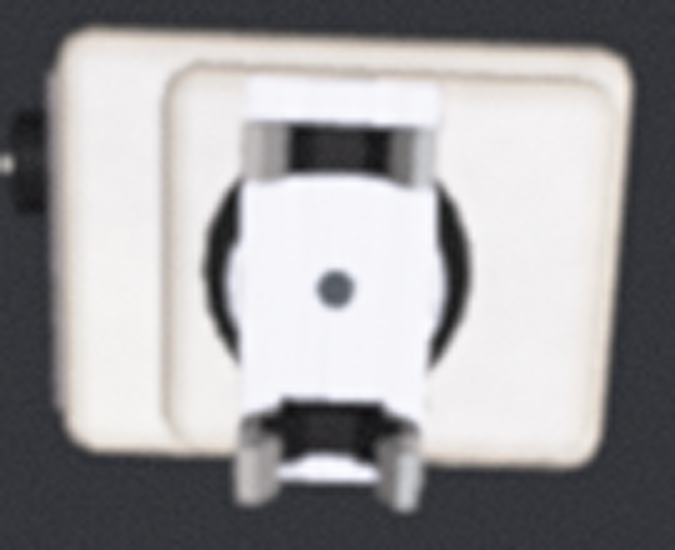

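```bash
python3 - <<'E'
from h import *
np.set_printoptions(precision=4,suppress=True)
d=np.load('w1.npz'); K,C=d['K'],d['C']
P=lambda x,y,z:pix2plane((150+(x+.5)/5-.5,100+(y+.5)/5-.5),K,C,z)
print('should',P(546,120,.0705),'tip',P(545,543,.053),'capend',P(546,60,.053+.012))
for r in (140,250,450):
    pass
print('axis',P((484+609)/2,150,.053),P((488+608)/2,460,.053), 'rackcorners z6', P(75,372,.006),P(702,370,.006),P(62,200,.006))
d=np.load('w2.npz'); K,C=d['K'],d['C']
Q=lambda x,y,z:pix2plane((190+(x+.5)/5-.5,90+(y+.5)/5-.5),K,C,z)
print('hole',Q(335,289,.132))
L=[Q(244,190,.132),Q(241,395,.132)];R=[Q(437,190,.132),Q(425,375,.132)]
for A,B in (L,R): v=A-B; print('yaw',np.arctan2(-v[0],v[1]),A,B)
# case corners top z=.1
cs=[Q(63,33,.1),Q(628,52,.1),Q(600,465,.1),Q(68,447,.1)]
print(cs, np.mean(cs,0))
v=cs[1]-cs[0];print(np.arctan2(v[1],v[0])); v=cs[2]-cs[3];print(np.arctan2(v[1],v[0])); v=cs[0]-cs[3];print(np.arctan2(-v[0],v[1])); v=cs[1]-cs[2];print(np.arctan2(-v[0],v[1]),np.linalg.norm(v))
E
```

```text
should [ 0.5349 -0.2138  0.0705] tip [ 0.5343 -0.3208  0.053 ] capend [ 0.5349 -0.201   0.065 ]
axis [ 0.5349 -0.2216  0.053 ] [ 0.5351 -0.2985  0.053 ] rackcorners z6 [ 0.4009 -0.2863  0.006 ] [ 0.5785 -0.2859  0.006 ] [ 0.4022 -0.2382  0.006 ]
hole [0.5474 0.1876 0.132 ]
yaw -0.19802175645718278 [0.5299 0.2141 0.132 ] [0.5201 0.1655 0.132 ]
yaw -0.20983833175113997 [0.5751 0.2068 0.132 ] [0.5659 0.1631 0.132 ]
[array([0.4891, 0.2578, 0.1   ]), array([0.6292, 0.2305, 0.1   ]), array([0.6104, 0.1242, 0.1   ]), array([0.4669, 0.1525, 0.1   ])] [0.5489 0.1913 0.1   ]
-0.19261241060947867
-0.19537832193552826
-0.20740361320198375
-0.1756078087611984 0.10798160571231334
```

```bash
python3 - <<'E'
from h import *
np.set_printoptions(precision=4,suppress=True)
x,y=0.535,-0.2625; o=down(-np.pi/2)
bot.goto([x,y,0.14],o)
bot.set_gripper(0.065)
print(bot.servo_line([x,y,0.034],rate=0.1,until_force=8))
print(toolT()[:3,3]); f0=bot.state()['contact_force']
bot.set_gripper(0.02,effort=60)
s=bot.state(); print(s['width'],s['contact_force']-f0,s['eef_pos'],s['t'])
bot.servo_line([x,y,0.20],rate=0.1)
f,C=wrist('pics/w3.png'); s=bot.state(); print(s['width'],s['contact_force']-f0,s['t'])
np.savez('w3.npz',K=f['K'],C=C)
E
```

```text
False
[ 0.5356 -0.2628  0.0346]
0.028143419800697397 [-2.5585 -0.946   5.784 ] [ 0.5345 -0.2626  0.0348] 8.625
0.02831752263493085 [ 0.3189  0.3502 -1.4916] 10.4833
```

View pics/w3.png

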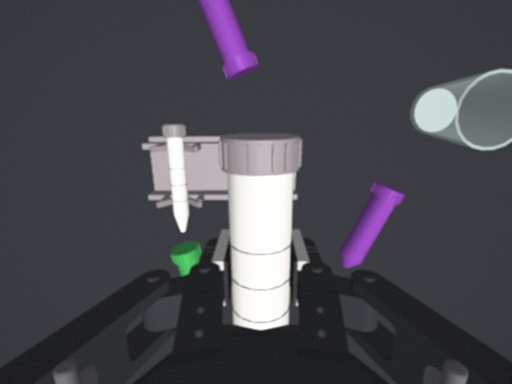

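```bash
python3 - <<'E'
from h import *
np.set_printoptions(precision=4,suppress=True)
f=optics.grab_frame('wrist');K,H=f['K'],f['hand_eye']
a=f['color']
for tx in (-0.010,-0.015,-0.019,-0.023):
    sil=[]
    for tz in (-0.040,-0.02):
        # silhouette of a cylinder r=15 axis along tool z
        c=H[:3,3]; v=np.array([tx,0])-c[:2]; D=np.hypot(*v); ang=np.arcsin(.015/D); 
        th=np.arctan2(v[1],v[0]); L=np.sqrt(D*D-.015**2)
        for s in (1,-1):
            p=c[:2]+L*np.array([np.cos(th+s*ang),np.sin(th+s*ang)]); sil.append(proj([*p,tz],K,H))
    # cap rim top, shoulder and outer
    print(tx,np.array(sil).round(1).tolist(),'rim',proj([tx-.0175,0,-.0465],K,H),proj([tx-.0175,0,-.0605],K,H), 'bot rim')
for r in (185,200,215,235,255):
    w=np.where(a[r,200:320].min(1)>150)[0]+200; print(r,w[0],w[-1])
cv2.imwrite('pics/c3.png',cv2.resize(a[120:340,190:330],None,fx=2.7,fy=2.7,interpolation=cv2.INTER_CUBIC))
E
```

```text
-0.01 [[290.6, 180.5], [228.9, 180.5], [289.3, 219.0], [230.1, 219.1]] rim [259.6127 174.808 ] [259.6006 141.3185] bot rim
-0.015 [[291.7, 183.2], [227.7, 183.2], [290.3, 223.0], [229.1, 223.0]] rim [259.5795 177.6061] [259.5656 142.7514] bot rim
-0.019 [[292.6, 185.5], [226.7, 185.5], [291.2, 226.3], [228.1, 226.4]] rim [259.5507 180.0208] [259.5352 143.9914] bot rim
-0.023 [[293.6, 187.9], [225.7, 187.9], [292.1, 229.9], [227.2, 229.9]] rim [259.5199 182.6107] [259.5027 145.3249] bot rim
185 200 294
200 230 292
215 230 291
235 231 291
255 232 289
```

View pics/c3.png

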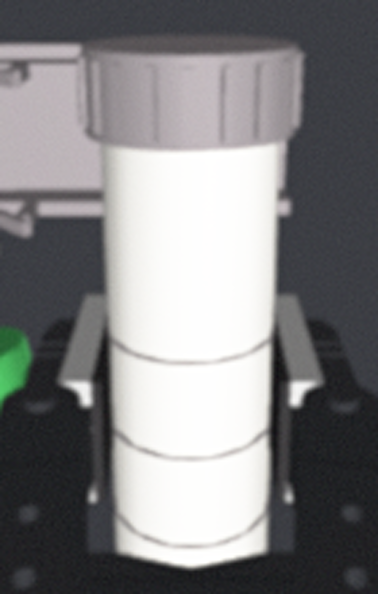

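```bash
python3 - <<'E'
from h import *
np.set_printoptions(precision=4,suppress=True)
yw=-0.195; ey=np.array([-np.sin(yw),np.cos(yw)]); S=np.array([0.5475,0.188])
p=S+ey*0.0005
o=down(-np.pi/2+yw)
bot.goto([*p,0.26],o)
bot.servo_line([*p,0.205],rate=0.1)
f,C=wrist('pics/w4.png'); np.savez('w4.npz',K=f['K'],C=C)
print(toolT()[:3,3],bot.state()['contact_force'],bot.state()['t'])
for n in ('scene','top'):
    f=optics.grab_frame(n); cv2.imwrite(f'pics/{n}4.png',f['color']); a=f['color']
    if n=='scene': c=a[100:210,270:380]
    else: c=a[160:260,110:220]
    cv2.imwrite(f'pics/{n}4c.png',cv2.resize(c,None,fx=5,fy=5,interpolation=cv2.INTER_CUBIC))
E
```

```text
[0.5483 0.1885 0.2057] [-0.3478  0.214  -0.5006] 12.95
```

View pics/w4.png

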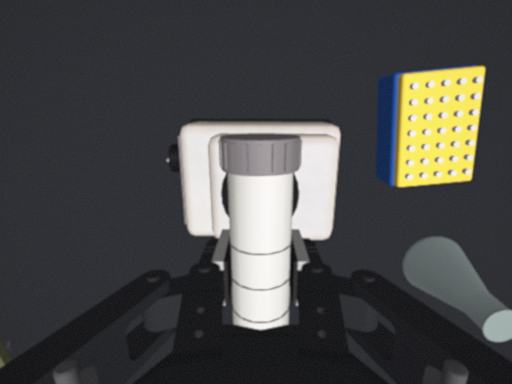

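View pics/scene4c.png

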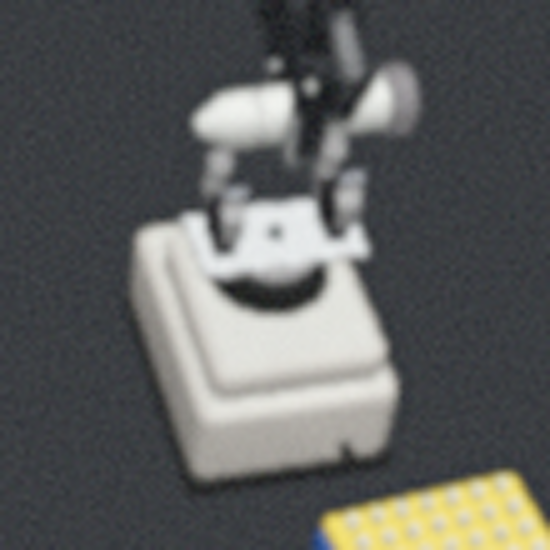

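View pics/top4c.png

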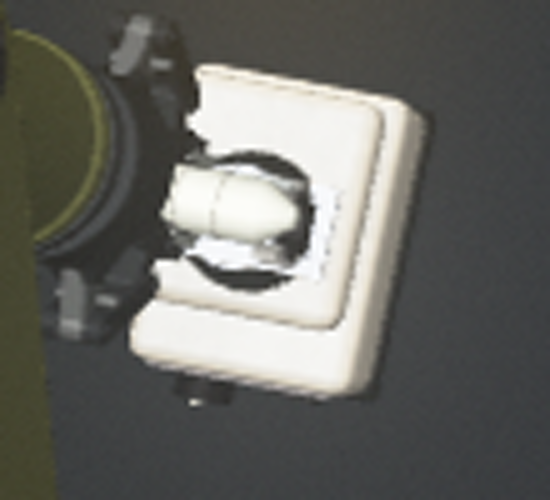

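```bash
python3 - <<'E'
from h import *
np.set_printoptions(precision=4,suppress=True)
f=optics.grab_frame('scene'); print(pix2plane((325.0,146.1),f['K'],f['pose'],.132))
a=f['color']
f2=optics.grab_frame('top'); print(pix2plane((156.1,202.8),f2['K'],f2['pose'],.132))
T=toolT(); print(T[:3,3], bot.state()['contact_force'])
# tube predicted tip & cap end in scene
yw=-0.195; ey=np.array([-np.sin(yw),np.cos(yw),0])
c=T[:3,3]+[0,0,.018]+ey*.004
for l,q in (('tip',c-ey*.0585),('shoulder',c+ey*.0445)): print(l,(proj(q,f['K'],f['pose'])-[270,100])*5, (proj(q,f2['K'],f2['pose'])-[110,160])*5)
E
```

```text
[0.5481 0.1923 0.132 ]
[0.5472 0.1864 0.132 ]
[0.5481 0.1886 0.2058] [-0.154  -0.0911 -0.8705]
tip [190.7336 124.2323] [287.5387 216.4739]
shoulder [374.6142  99.3594] [ 57.2513 173.6441]
```

```bash
python3 - <<'E'
from h import *
np.set_printoptions(precision=2,suppress=True)
yw=-0.195; ey=np.array([-np.sin(yw),np.cos(yw)]); S=np.array([0.5475,0.188])
p=S+ey*0.0005
f0=bot.state()['contact_force']; fmax=0
z=0.205
while z>0.1475:
    z-=0.002 if fmax<2 else 0.001
    bot.servo_line([*p,z],rate=0.04)
    s=bot.state(); d=s['contact_force']-f0; tz=s['eef_pos'][2]
    print(f"{z:.4f} {tz*1000:.1f}",d,f"t={s['t']:.1f}")
    fmax=max(fmax,d[2])
    if d[2]>15: print('limit'); break
    if fmax>5 and d[2]<fmax-4: print('snap'); break
E
```

```text
0.2030 203.0 [0.24 0.72 0.39] t=13.4
0.2010 200.8 [0.17 0.66 0.24] t=13.7
0.1990 198.8 [ 0.14 -0.71 -0.18] t=13.9
0.1970 196.8 [-0.7   0.92  1.09] t=14.2
0.1950 194.8 [0.51 0.63 0.4 ] t=14.4
0.1930 192.8 [ 0.67 -0.04 -0.28] t=14.7
0.1910 190.8 [-0.98  0.94 -0.61] t=14.9
0.1890 188.8 [0.49 1.2  0.39] t=15.2
0.1870 186.8 [ 0.81 -0.32 -0.36] t=15.4
0.1850 184.8 [ 0.38 -0.82 -0.37] t=15.7
0.1830 182.8 [0.75 0.79 0.04] t=15.9
0.1810 180.8 [ 0.34 -0.46 -0.62] t=16.1
0.1790 178.8 [-0.25  0.3   0.13] t=16.4
0.1770 176.8 [-0.12  0.78  0.04] t=16.6
0.1750 174.8 [ 0.33 -0.65 -0.18] t=16.9
0.1730 172.8 [0.11 0.11 0.38] t=17.1
0.1710 171.0 [-0.35  1.08  0.29] t=17.4
0.1690 169.2 [-0.25 -0.64  2.7 ] t=17.6
0.1680 168.3 [-0.42 -0.28  4.06] t=17.9
0.1670 167.2 [-0.81  0.42  4.49] t=18.1
0.1660 166.1 [-1.04  0.04  5.68] t=18.4
0.1650 165.3 [-1.27  0.3   6.64] t=18.6
0.1640 164.4 [-1.48  0.48  8.21] t=18.9
0.1630 163.5 [-0.56  0.34  7.6 ] t=19.1
0.1620 162.7 [-1.46  0.64  7.6 ] t=19.4
0.1610 161.8 [-1.37  0.2   8.45] t=19.6
0.1600 161.0 [-1.01 -0.35  9.64] t=19.9
0.1590 160.1 [-1.58 -0.64  9.45] t=20.1
0.1580 159.2 [-0.39 -0.07 10.66] t=20.4
0.1570 158.3 [-1.43  0.8  11.04] t=20.6
0.1560 157.4 [-1.78  0.21 11.09] t=20.9
0.1550 156.6 [-0.76  0.17 11.64] t=21.1
0.1540 155.6 [-1.79 -0.02 12.06] t=21.4
0.1530 154.8 [-1.19  0.45 12.49] t=21.6
0.1520 153.8 [-1.72 -0.56 13.38] t=21.9
0.1510 151.2 [ 0.23 -0.01 -1.39] t=22.1
snap
```

```bash
python3 - <<'E'
from h import *
np.set_printoptions(precision=2,suppress=True)
yw=-0.195; ey=np.array([-np.sin(yw),np.cos(yw)]); S=np.array([0.5475,0.188])
p=S+ey*0.0005
bot.pause(0.2)
for z in (0.150,0.149,0.148,0.147,0.146,0.145):
    bot.servo_line([*p,z],rate=0.04)
    s=bot.state(); print(z,s['eef_pos']*1000,s['contact_force'],round(s['t'],1))
    if s['contact_force'][2]>4: break
f,C=wrist('pics/w5.png')
f=optics.grab_frame('scene'); cv2.imwrite('pics/s5c.png',cv2.resize(f['color'][100:210,270:380],None,fx=5,fy=5,interpolation=cv2.INTER_CUBIC))
E
```

```text
0.15 [547.05 188.25 148.95] [ 0.55  1.05 -6.62] 22.6
0.149 [547.2  188.31 148.32] [ 0.76  0.55 -8.42] 22.9
0.148 [547.49 188.46 147.91] [-0.16 -0.24 -5.65] 23.1
0.147 [547.66 188.67 147.78] [-1.16 -0.07  1.16] 23.4
0.146 [547.64 188.63 146.42] [-0.92  1.    1.41] 23.6
0.145 [547.66 188.56 145.22] [-2.95  0.63  2.74] 23.9
```

View pics/w5.png

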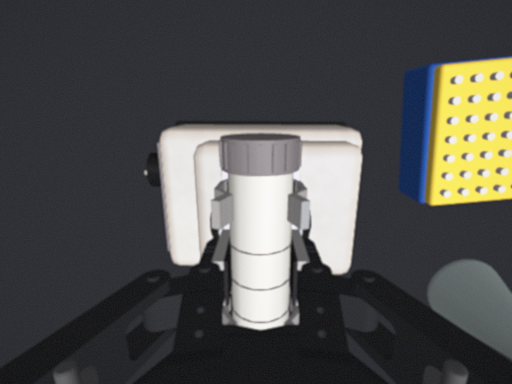

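View pics/s5c.png

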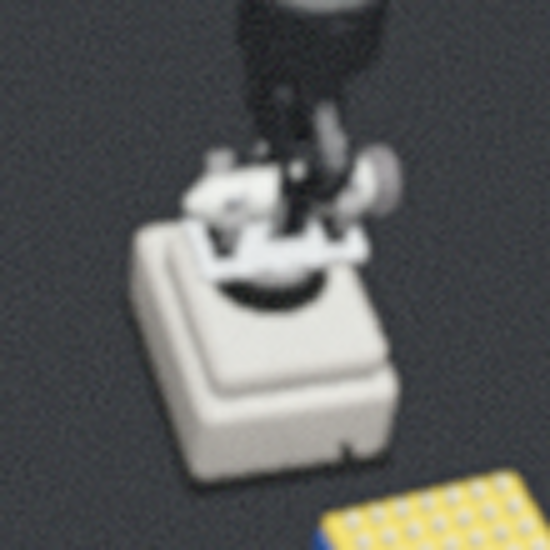

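```bash
python3 - <<'E'
from h import *
np.set_printoptions(precision=2,suppress=True)
yw=-0.195; ey=np.array([-np.sin(yw),np.cos(yw)]); S=np.array([0.5475,0.188])
e3=np.array([*ey,0])
z=0.1465
p=S+ey*0.0005
bot.servo_line([*p,z],rate=0.04); bot.pause(0.2)
s=bot.state(); f0=s['contact_force']; x0=s['eef_pos']; print(f0,x0)
F=[]
for i in range(1,27):
    q=p-ey*0.001*i
    bot.servo_line([*q,z],rate=0.04)
    fs=[];
    for k in range(4):
        bot.pause(0.02); fs.append(bot.state()['contact_force']-f0)
    s=bot.state(); d=np.mean(fs,0); fy=d@e3; tr=-(s['eef_pos']-x0)@e3*1000
    F.append(fy); print(i,f"travel {tr:.1f} F {fy:.1f} est slide {tr-fy:.1f}",d,round(s['t'],1))
    if fy>12.5: print('limit'); break
    if len(F)>8 and tr-fy>5 and fy>np.median(F[-9:-4])+2.5: print('rise'); break
E
```

```text
[-1.55  0.04  1.16] [0.55 0.19 0.15]
1 travel 0.8 F 1.0 est slide -0.2 [0.27 0.95 1.04] 24.7
2 travel 1.8 F 1.7 est slide 0.0 [0.17 1.74 0.78] 25.0
3 travel 2.8 F 2.5 est slide 0.3 [0.26 2.47 0.77] 25.4
4 travel 3.8 F 4.5 est slide -0.7 [0.85 4.37 0.56] 25.7
5 travel 4.7 F 4.6 est slide 0.1 [0.53 4.62 0.72] 26.0
6 travel 5.5 F 5.6 est slide -0.1 [0.87 5.53 0.59] 26.3
7 travel 6.2 F 6.2 est slide -0.0 [0.69 6.21 0.6 ] 26.6
8 travel 6.9 F 7.4 est slide -0.5 [0.89 7.37 0.55] 26.9
9 travel 7.7 F 7.5 est slide 0.2 [ 0.93  7.42 -0.04] 27.2
10 travel 8.5 F 8.5 est slide 0.0 [0.53 8.51 0.08] 27.6
11 travel 9.4 F 8.8 est slide 0.6 [0.62 8.87 0.69] 27.9
12 travel 10.5 F 8.1 est slide 2.3 [0.93 8.11 0.49] 28.2
13 travel 11.5 F 8.0 est slide 3.4 [0.67 8.06 0.98] 28.5
14 travel 12.2 F 8.6 est slide 3.6 [1.03 8.54 0.18] 28.8
15 travel 13.4 F 8.6 est slide 4.9 [ 1.02  8.55 -0.04] 29.1
16 travel 14.5 F 8.1 est slide 6.4 [0.69 8.1  0.49] 29.5
17 travel 15.5 F 8.4 est slide 7.1 [0.75 8.42 0.08] 29.8
18 travel 16.5 F 7.9 est slide 8.6 [0.91 7.91 0.33] 30.1
19 travel 17.5 F 8.2 est slide 9.3 [0.33 8.28 0.34] 30.4
20 travel 18.2 F 8.8 est slide 9.4 [0.73 8.83 0.25] 30.7
21 travel 18.9 F 9.7 est slide 9.2 [0.89 9.7  0.07] 31.1
22 travel 19.7 F 10.9 est slide 8.8 [ 0.7  10.96 -0.02] 31.4
23 travel 20.4 F 11.2 est slide 9.2 [ 1.01 11.22  0.46] 31.7
rise
```

```bash
python3 - <<'E'
from h import *
np.set_printoptions(precision=2,suppress=True)
yw=-0.195; ey=np.array([-np.sin(yw),np.cos(yw)]); S=np.array([0.5475,0.188])
z=0.1465
q=S+ey*(0.0005-0.023+0.0125)
bot.servo_line([*q,z],rate=0.03); bot.pause(0.2)
s=bot.state(); print(s['eef_pos']*1000,s['contact_force'])
bot.set_gripper(0.065); bot.pause(0.3); print(bot.state()['contact_force'],bot.state()['width'])
f,C=wrist('pics/w6a.png')
x=bot.state()['eef_pos']
bot.servo_line([*q,0.26],rate=0.1)
q2=S-ey*0.02
bot.goto([*q2,0.34],down(-np.pi/2+yw)); bot.pause(.3)
f,C=wrist('pics/w6.png'); np.savez('w6.npz',K=f['K'],C=C)
cv2.imwrite('pics/w6c.png',cv2.resize(f['color'][60:210,180:340],None,fx=4,fy=4,interpolation=cv2.INTER_CUBIC))
for c in ('wrist','scene','top'):
    if c!='wrist':f=optics.grab_frame(c); cv2.imwrite(f'pics/{c}6.png',f['color'])
    for n in ('tube_centre','tube_shoulder','seat'): print(c,n,[(np.array(p['position'])*1000,p['confidence']) for p in spotter.place_of(n,c) if p['position'][2]>.1][:2])
print(bot.state()['t'])
E
```

```text
[545.55 177.73 146.48] [-0.09  2.19  1.52]
[-0.78 -0.49  0.81] 0.06479263500269342
wrist tube_centre []
wrist tube_shoulder [(array([554.8, 223.1, 164.9]), 0.83)]
wrist seat [(array([548.7, 191.4, 162.7]), 0.98)]
scene tube_centre [(array([550. , 184.5, 163.9]), 0.74)]
scene tube_shoulder [(array([555.7, 230.2, 165.2]), 0.63)]
scene seat [(array([551. , 186.7, 164.8]), 0.71)]
top tube_centre [(array([553. , 181.5, 161.9]), 0.56)]
top tube_shoulder [(array([557.6, 226. , 166.3]), 0.96)]
top seat [(array([547.3, 188.8, 164.1]), 0.6)]
35.8417
```

View pics/w6c.png

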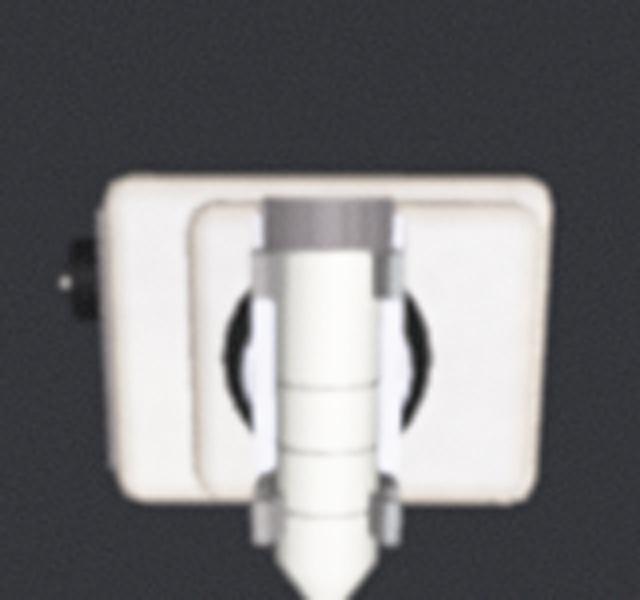

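View pics/scene6.png

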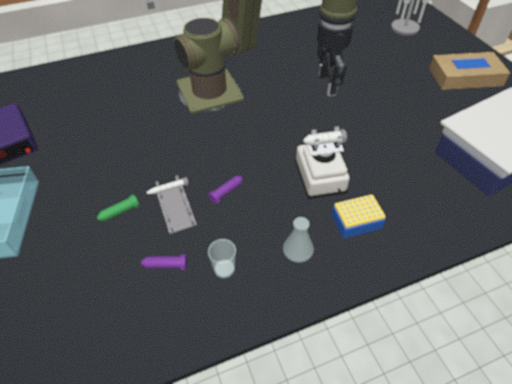

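```bash
python3 - <<'E'
from h import *
np.set_printoptions(precision=4,suppress=True)
d=np.load('w6.npz');K,C=d['K'],d['C']
yw=-0.195; ey=np.array([-np.sin(yw),np.cos(yw)]);ex=np.array([ey[1],-ey[0]])
Q=lambda x,y,z:pix2plane((180+(x+.5)/4-.5,60+(y+.5)/4-.5),K,C,z)[:2]
S=np.array([.5475,.188])
for n,a in (('rim',(328,249,.1835)),('clipface',(265,251,.187)),('far clip outer',(265,545,.187)),('ax1',(327,300,.166)),('ax2',(327,560,.166)),('tip',(327,605,.166))):
    v=Q(*a)-S; print(n,v@ex*1000,v@ey*1000)
E
```

```text
rim 0.33815513875243663 39.78485420898593
clipface -15.753089431130379 39.43943260051475
far clip outer -16.880499488247846 -39.259920175966656
ax1 0.11269400895504278 25.277410680479193
ax2 0.2349096973595161 -50.504641361713674
tip 0.2578292269637055 -64.71631097573196
```

View pics/w6.png

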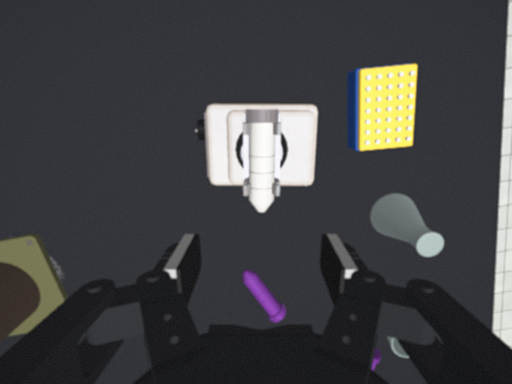

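The wrist view shows the tube in both clips. The cap underside is at 39.8 mm and the clip face at 39.4 mm, so the cap is against the clip. The axis is within 0.3 mm sideways and straight. The tip is at −64.7 mm, against −64 expected. The gripper is clear of everything, so I'm handing in.

```bash
python3 -c "
from h import *
bot.close_job(); print(bot.state()['t'])"
```

```text
the job is handed in; nothing more can be done
the job is handed in; nothing more can be done
```

The larger white tube is on the mixer, in both clips with its cap against the +y clip, and I handed the job in at about 36 s of the 72 s allowed. No verdict is reported.

- **Pressing in:** The force peaked at 13.4 N and then dropped as the clips snapped, so the head sank about 12 mm against the stop at 16 mm. The tube was then drawn down, and pressing further only met the head's own springiness, which is what a fully home tube should do.
- **Sliding:** It slid about 9 mm at roughly 8 N, and the force then rose to 11 N as the cap met the clip, so the head was pushed about 11 mm sideways. I eased the head back before letting go.
- **Last picture check:** The cap underside measured 39.8 mm from the seat and the clip face 39.4 mm. The axis was within 0.3 mm sideways and straight.
- **Where checks disagreed:** The network estimates of the tube scattered by a few millimetres, as much as 7 mm along the tube, so I relied on the pixel measurements and forces. I did not measure the final height by camera beyond those estimates (162–166 mm against 166 mm). "Fully home" therefore rests on the force readings and the view.
- **Other things on the bench:** I did not touch them, and they looked unmoved in the last scene picture.

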